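Weigh a grinding ball from the draining track

TASK

Take the white weighing pan off its red hook under the rack's shelf and stand it flat in the middle of the balance's steel plate. Then push the orange grinding ball along the curved track until it drops into the pocket in the open exit gap, lift it out there, and lower it gently, without dropping it, into the blue square seat in the pan. Let go of everything and leave the bottles, jars, beaker and marker where they are.

Things in the scene. Friction and masses are not known exactly. Their poses are not given: they have to be found in the camera images.
- pan_grip (a point): centre of the black handle block of the white weighing pan: 30 mm wide along y (grip across this; both sides free), 24 mm along x, 45 mm tall. Axes are the pan's: z up, x from the tray towards the handle. It lies 54 mm in +x from the tray's middle, 80 mm above the pan's underside. A wire shelf 140 mm above leaves no room for an upright tool: lean it 40 degrees, fingers down and towards +x
- pan_middle (a point): middle of the pan's tray, 18 mm above its underside; axes as for pan_grip. The tray is 140 mm (x) by 120 mm (y), walls 36 mm tall, 4 mm thick; 0.22 kg. Behind the handle a 30 mm wide tab, 105 mm above the underside, bends back and down 21 mm over the hook: the hanging pan is upright and must rise at least 18 mm before it is drawn off in its own -x direction
- pan_seat (a point): where the ball's centre is when it sits in the pan's seat, a blue square frame (opening 28 mm, 5 mm tall) on the tray floor, 30 mm from the tray's middle in -x; 35.5 mm above the pan's underside. Axes as for pan_grip
- hook_tip (a point): top of the rack's red upturned hook (plate 22 mm wide along y, 6 mm thick along x), at x = -17, z = 190 mm of the rack; axes as for the rack
- rack: fixed steel drying rack; origin on the bench, x away from the robot into the rack, z up. Wire shelf: underside at z = 310 mm, x from -65 to 70 mm, 260 mm wide in y, small stock on it. Posts at x = 20, y = +-120 mm; feet along x from -110 to 90 mm under the posts, 12 mm tall. The hanging pan's x axis is the rack's, its tray's middle at x = -100 mm
- plate (a point): centre of the upper face of the balance's square steel plate (170 x 170 mm, 66 mm above the bench). The white balance body, 225 mm along its x and 200 mm along y, reaches 135 mm from here in -x (towards the robot) and 90 mm in +x, and is 56 mm tall. The balance is fixed and rigid
- ball_center (a point): centre of the orange agate grinding ball, 60 mm in diameter, about 0.3 kg; wet and smooth, as is the track; it rolls freely. It starts in the straight part of the track
- track: fixed aluminium track; origin on the bench at the centre of its bend, z up. The ball's path in this frame (mm): along x = 100 from y = 100 to y = 0, a quarter circle of radius 100 about the origin to (0, -100), then along y = -100 in -x to the pocket at x = -45. Channel 66 wide inside, floor at z = 12, walls to z = 69 with blue lips that leave a slot 52 wide: shut fingertips fit in behind the ball
- track_start (a point): point on the ball's path in the straight part, at x = 100, y = 70, z = 42 mm in the track's frame. The channel is closed behind it by a wall whose face is at y = 144 mm. The ball starts in the straight part, between y = 20 and 65 mm; push it with a flat side of the fingers square to the path, or it may jam
- track_gap (a point): centre of the ball when it rests in the exit pocket (x = -45, y = -100, z = 39 mm in the track's frame), a 26 mm square hole in the floor into which it sinks 3 mm. Walls and lips end at x = 0; here are only curbs (top at z = 17 mm) 33 to 39 mm either side of the path and a red end stop to z = 57 mm, face at x = -76. Here the ball can be gripped across the path (track's y) and lifted
- amber_bottle: bystander: amber glass bottle with black cap, 68 mm across, 130 mm tall; origin at the centre of its underside
- blue_bottle: bystander: white plastic bottle with blue cap, 64 mm across, 120 mm tall; origin at the centre of its underside
- beaker: bystander: clear glass beaker, 68 mm across, 90 mm tall; origin at the centre of its underside
- jar: bystander: green jar with white lid, 52 mm across, 60 mm tall, standing on the bench inside the bend of the track; origin at the centre of its underside
- marker: bystander: blue marker pen lying on the bench, 135 mm long, 16 mm thick; origin at its underside, long axis x
- white_jar: bystander: small white jar with red lid, 56 mm across, 50 mm tall; origin at the centre of its underside

How it is judged:
On the way, in this order (a step that is already met when the one before it is completed fails the run):
1. the pan is up and off its hook, still upright (x of pan_middle in the frame of rack below -0.13 m and height (world z) of pan_middle above 0.075 m and angle between pan_middle's own z axis and vertical below 0.5 rad), for 0.1 s.
2. the pan stands flat in the middle of the balance's plate, let go, with the ball still in the track (horizontal distance between pan_middle and plate below 0.03 m and z of pan_middle in the frame of plate between 0.012 and 0.025 m and angle between pan_middle's own z axis and vertical below 0.06 rad and contact force between the fingers and pan below 0.1 N and height (world z) of ball_center below 0.052 m), for 0.2 s.
3. the ball has been pushed along the track and rests in the pocket of the exit gap (distance between ball_center and track_gap below 0.012 m and linear speed of ball below 0.05 m/s), for 0.2 s.
4. the ball is lifted out at the gap by the fingers (horizontal distance between ball_center and track_gap below 0.05 m and height (world z) of ball_center above 0.075 m and contact force between the fingers and ball above 0.5 N), for 0.05 s.
At the end, for the whole second after the job is handed in: the pan stands flat (within 0.06 rad) on the balance's plate with its tray's middle within 30 mm of the plate's centre, the ball sits in the pan's seat (centre within 10 mm of the seat point), both at rest and released (horizontal distance between pan_middle and plate below 0.03 m and z of pan_middle in the frame of plate between 0.012 and 0.025 m and angle between pan_middle's own z axis and vertical below 0.06 rad and distance between ball_center and pan_seat below 0.01 m and linear speed of each of ball, pan below 0.03 m/s and contact force between the fingers and ball below 0.1 N and contact force between the fingers and pan below 0.1 N); the robot touches nothing.
It fails at once if a bystander (bottle, jar, beaker or marker) is shifted more than 30 mm (distance of any of amber_bottle, blue_bottle, beaker, jar, marker, white_jar from where it was at the start of the episode above 0.03 m).
It fails at once if the ball is dropped or thrown into the pan (faster than 0.6 m/s within 80 mm of its seat) (distance between ball_center and pan_seat below 0.08 m and linear speed of ball above 0.6 m/s).
It fails at once if the ball falls onto the bench (height (world z) of ball_center below 0.033 m).
It also fails if it takes over 72 s, if anything falls off the work surface, if the arm or the gripper's body presses on something with over 40 N, if the wrist force passes 120 N, or if a joint passes its speed limit or range.

ROBOT

A 7-joint arm with a two-finger parallel gripper is mounted at the origin on the work surface. World frame = base frame: x ahead of the robot, y to its left, z up, the work surface at z = 0. Lengths are in m, angles in rad, forces in N, time in s.
With the tool pointing down it reaches from about 0.375 to 0.925 m from the base axis. Payload 3.1 kg.
Tool frame: the origin (TCP) lies between the finger pads; the fingertips stand 19 mm ahead of it and the grasp point (between the pads) is the TCP; z points along the fingers, y is the line along which they close (so a half turn about z gives the same grasp; the last joint's range is limited). The gripper opens to 85 mm and grips with 20 to 120 N. Pads are 22 mm wide; open, the fingers measure 114 mm over their backs; the gripper's body (76 mm by 85 mm) begins 54 mm behind the grasp point. The pads swing forward as they close: fully open they stand 13 mm farther back than shut.
Start: joints at [-1.427, 0.383, 0.044, 1.598, -0.018, 1.161, -0.05], TCP at [0.156, 0.631, 0.25] pointing down, gripper open.
Joint ranges: [-2.61, 2.61], [-0.41, 2.15], [-1.48, 1.57], [0, 2.5], [-1.57, 4.71], [0.05, 1.97], [-2.85, 2.85]. Speed limits (rad/s): [2.79, 2.79, 3.14, 3.14, 3.14, 3.14, 3.14].

INTERFACE

Orientations are given as a unit quaternion [x, y, z, w].
In Python, from bench import move_ptp, movel, move_j, move_gripper, pause, inverse_kinematics, read_camera, camera_params, MotionError, sign_off, look_for, tip_of, read_time_s, read_qpos, read_joint_vel, read_effort, read_eef_pos, read_tcp_rot, read_ft_force, read_ft_torque, read_finger_gap, read_grasp_force gives the robot as it stands. Calls block until the motion is done:
- move_ptp(position, orientation): joint-space move of the TCP to a pose.
- movel(position, orientation=None, speed=0.15): straight line of the TCP; orientation=None keeps the orientation; speed is the mean speed in m/s.
- move_j(angles): joint-space move.
- move_gripper(opening, effort=None): finger opening in m; effort is the grip in N (None keeps the last); returns when the fingers have stopped.
- pause(seconds).
- inverse_kinematics(position, orientation): joint angles nearest the present ones, or None.
- read_camera(name): name is "scene" or "top" or "wrist"; returns the picture (400x640x3 uint8, red, green, blue); there is no depth.
- camera_params(name): a dict with "K" (3x3 intrinsics, pixels), "camera_from_world" (4x4, takes a point from world to camera coordinates). Camera axes: x right, y down, z forward; pixel columns grow to the right and rows downward; lengths in m; the calibration is good to about 2 mm. A picture is of the moment at which its call begins: read the wrist's pose just before it. camera_params takes no time and is no camera call; for the wrist camera it gives the pose at the moment of the call.
A pose or a line that the arm cannot do raises MotionError and nothing moves.
- sign_off(): hands the job in; it is judged then, once.
Trained networks look in the newest picture that a camera, given by its name, has taken for a name from the list of things; names that differ only in an ending like _2 or _b are one class to them, and where a whole thing is asked for, a point or a joint stands for the part that bears it (a point fixed in the world has none). Each returns a list of dicts, best first, with "confidence" (0 to 1); they miss things now and then, are a little off and sometimes report something else, mostly with a low value. They report only what shows in the picture. A call takes as long as a camera call.
- look_for(camera, name): "at" ([column, row] in pixels, amid what is visible of it).
- tip_of(camera, name): "at" ([column, row] in pixels: a listed point, or the origin of a listed thing).
Readings, each from a call of its own:
- read_time_s(): time.
- read_qpos(): joint angles.
- read_joint_vel(): joint speeds.
- read_effort(): joint torques, N m.
- read_eef_pos(): TCP position.
- read_tcp_rot(): TCP orientation.
- read_ft_force(): force on the tool from outside, world axes, zero at the start.
- read_ft_torque(): the same for the moment, N m.
- read_finger_gap(): finger opening in m.
- read_grasp_force(): force on a finger pad.
Only numpy, scipy, OpenCV 4.12 (cv2) and the standard library are available. Lean on these libraries where they do the work, as an engineer would, in place of code of your own. Each camera call takes 0.05 s, during which the arm holds its last target. There are 200 camera calls.

## Working session

There is one attempt and no reset: what is moved stays moved. The work goes in short steps, each a Python script; the robot and the scene stay as the last script left them, time stands still between calls to the robot, and variables do not carry over. Pictures are saved under pics/ and viewed, at most 13 in all, crops included, and the job is handed in when it is done.

```bash
ls; mkdir -p pics
cat > h.py <<'E'
import numpy as np, cv2
from bench import *
from scipy.spatial.transform import Rotation as R
def snap(c,fn=None):
    im=read_camera(c)
    if fn: cv2.imwrite('pics/'+fn,im[:,:,::-1])
    return im
def ray(cam,px,P=None):
    P=P or camera_params(cam); K=np.array(P['K']);T=np.array(P['camera_from_world'])
    d=np.linalg.inv(K)@np.array([px[0],px[1],1.]); Rm=T[:3,:3]
    return -Rm.T@T[:3,3], Rm.T@d
def atz(cam,px,z,P=None):
    o,d=ray(cam,px,P); return o+d*(z-o[2])/d[2]
def proj(cam,p,P=None):
    P=P or camera_params(cam); K=np.array(P['K']);T=np.array(P['camera_from_world'])
    q=K@(T[:3,:3]@np.array(p)+T[:3,3]); return q[:2]/q[2]
def tri(obs):
    A=np.zeros((3,3));b=np.zeros(3)
    for o,d in obs:
        d=d/np.linalg.norm(d);M=np.eye(3)-np.outer(d,d);A+=M;b+=M@o
    return np.linalg.solve(A,b)
E
python3 - <<'E'
from h import *
np.set_printoptions(precision=4,suppress=True)
Z=dict(pan_grip=None,pan_middle=None,pan_seat=None,hook_tip=.19,rack=0,plate=.066,ball_center=.042,track=0,track_start=.042,track_gap=.039,jar=0,amber_bottle=0,blue_bottle=0,beaker=0,marker=0,white_jar=0)
snap('scene','s0.png');snap('top','t0.png')
for n,z in Z.items():
    r=[]
    for c in('scene','top'):
        L=tip_of(c,n)[:2]
        for l in L:
            print(n,c,round(l['confidence'],2),np.round(l['at'],1), atz(c,l['at'],z)[:2] if z is not None else '')
        if L: r.append(ray(c,L[0]['at']))
    if len(r)==2: print('   tri',tri(r))
print(read_time_s())
for c in('scene','top'): print(c, ray(c,(320,200)))
E
```

```text
pics
pan_grip scene 0.81 [389.8 127.8] 
pan_grip top 0.58 [157.5 212. ] 
pan_grip top 0.38 [302.  154.2] 
   tri [0.5586 0.3671 0.161 ]
pan_middle scene 0.93 [375.5 136.4] 
pan_middle scene 0.34 [362.9 129.7] 
pan_middle top 0.69 [176.6 237.6] 
   tri [0.5093 0.3527 0.0921]
pan_seat scene 0.76 [363.  129.4] 
pan_seat top 0.78 [180.3 244.2] 
   tri [0.4856 0.3204 0.1392]
hook_tip scene 0.62 [399.2 118.6] [0.5704 0.3934]
hook_tip top 0.97 [143.9 198.9] [0.5856 0.3887]
   tri [0.5808 0.378  0.21  ]
rack scene 0.58 [399.9 156.3] [0.5898 0.4139]
rack top 0.56 [169.7 210.7] [0.5852 0.4005]
   tri [0.5886 0.4048 0.0034]
plate scene 0.7 [317.4 189.6] [0.5007 0.0735]
plate top 0.85 [289.8 237.1] [0.5028 0.074 ]
plate top 0.38 [209.6 259.7] [0.4513 0.2727]
   tri [0.5021 0.0732 0.0679]
ball_center scene 0.59 [289.  270.6] [ 0.623  -0.1888]
ball_center top 0.86 [389.3 188. ] [ 0.6249 -0.1808]
   tri [ 0.6234 -0.1844  0.0371]
track scene 0.84 [250.8 281.8] [ 0.5468 -0.2776]
track scene 0.24 [369.5 248. ] [0.7404 0.0484]
track top 0.84 [423.9 221.4] [ 0.5414 -0.2741]
track top 0.2 [332.6 144.1] [
[... 789 characters left out ...]
] [ 0.6088 -0.1743]
blue_bottle top 0.8 [333.7 144.6] [ 0.7563 -0.0432]
   tri [ 0.7595 -0.0385  0.0027]
beaker scene 0.91 [368.8 247.3] [0.7372 0.0489]
beaker scene 0.69 [288.9 271. ] [ 0.6072 -0.1761]
beaker top 0.95 [303.9 151.8] [0.7383 0.0381]
   tri [0.738  0.0406 0.0099]
marker scene 0.51 [257. 226.] [ 0.4193 -0.1279]
marker top 0.59 [372.6 263.8] [ 0.4338 -0.1353]
   tri [ 0.4323 -0.1343  0.0216]
white_jar scene 0.49 [347.7 156.9] [0.4525 0.2888]
white_jar top 0.95 [208.3 258.7] [0.4555 0.2941]
   tri [ 0.4538  0.2917 -0.0002]
1.7
scene (array([ 1.1203, -0.6093,  1.3146]), array([-0.3836,  0.4304, -0.8171]))
top (array([ 0.4271, -0.0055,  1.0926]), array([ 0.1606,  0.0026, -0.9873]))
```

View pics/s0.png

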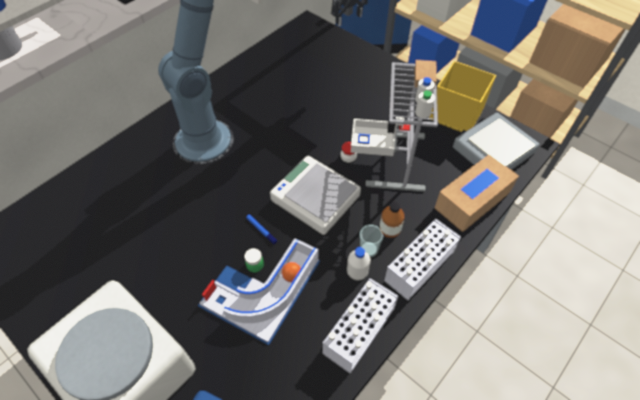

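View pics/t0.png

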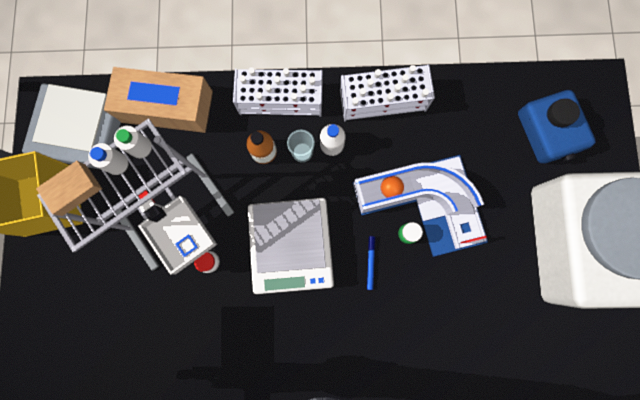

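Scene (375,136) and top (176,237) show the pan hanging from the rotated rack. The white jar is under it at top (206,262), the balance is at (290,245) and the ball is at (392,187) in the track. Next I'll fit the rack and track frames.

```bash
cat >> h.py <<'E'
from scipy.optimize import least_squares
def fit(obs,pts,x0,hz=False):
    # obs: (cam params, name, px, w); pts: name->local xyz (m) ; params x,y,yaw[,h]
    def f(p):
        r=[]
        for P,n,px,w in obs:
            q=np.array(pts[n][:3],float)
            if hz and len(pts[n])>3: q[2]+=p[3]
            q=R.from_euler('z',p[2]).apply(q)+[p[0],p[1],0]
            r+=list(w*(proj(None,q,P)-px))
        return np.array(r)
    s=least_squares(f,x0,loss='soft_l1',f_scale=2.)
    return s.x,f(s.x).reshape(-1,2)
RACK=dict(hook_tip=(-.017,0,.19),rack=(0,0,0),pan_middle=(-.1,0,.018,1),pan_grip=(-.046,0,.08,1),pan_seat=(-.13,0,.0355,1))
TRACK=dict(track=(0,0,0),track_start=(.1,.07,.042),track_gap=(-.045,-.1,.039))
def collect(cams,names,near=None):
    o=[]
    for c,P in cams:
        for n in names:
            L=tip_of(c,n)
            if L: o.append((P,n,np.array(L[0]['at']),L[0]['confidence']))
    return o
E
python3 - <<'E'
from h import *
np.set_printoptions(precision=4,suppress=True)
snap('scene');snap('top')
cams=[(c,camera_params(c)) for c in('scene','top')]
o=collect(cams,RACK)
x,r=fit(o,RACK,[.59,.4,.7,.083],True); print(x,r.round(1).tolist())
o=collect(cams,TRACK)
x2,r=fit(o,TRACK,[.543,-.275,.28]); print(x2,r.round(1).tolist())
y=x[2]; Ry=R.from_euler('z',y)
for lean in(40,):
  for flip in (0,1):
    rot=Ry*R.from_euler('y',180-lean,degrees=True)*R.from_euler('z',180*flip,degrees=True)
    print(rot.as_matrix()[:,2])
    for lx in(-.046,-.1,-.2):
        p=Ry.apply([lx,0,0])+[x[0],x[1],.19]
        q=inverse_kinematics(p,rot.as_quat()); print(flip,lx,p,None if q is None else np.array(q))
K=camera_params('wrist'); T=np.array(K['camera_from_world']); print(K['K'],read_eef_pos(),read_tcp_rot(), -T[:3,:3].T@T[:3,3],T[2,:3])
E
```

```text
[0.5951 0.3976 0.5571 0.0778] [[0.7, 1.0], [0.1, 0.3], [-0.7, -0.8], [-2.0, -0.2], [1.6, 1.4], [0.0, -0.2], [0.9, 0.2], [-2.1, -0.7], [-0.6, 1.4], [0.9, 0.1]]
[ 0.5448 -0.2699  0.2628] [[1.6, 0.6], [-1.9, -0.4], [0.6, -0.0], [-0.9, -1.9], [1.0, 1.3]]
[ 0.5456  0.3399 -0.766 ]
0 -0.046 [0.556  0.3733 0.19  ] [-0.8583  0.2285  0.182   2.1279  0.4636  0.1075  0.9881]
0 -0.1 [0.5102 0.3447 0.19  ] [-1.021   0.1318  0.3291  2.2521  0.6497  0.0918  0.7904]
0 -0.2 [0.4253 0.2919 0.19  ] [-1.0421 -0.0804  0.28    2.4577  1.126   0.1651  0.3057]
[ 0.5456  0.3399 -0.766 ]
1 -0.046 [0.556  0.3733 0.19  ] [-1.2465  0.2603  0.6167  2.1438 -0.5838  0.1049 -1.1533]
1 -0.1 [0.5102 0.3447 0.19  ] [-1.5215  0.1727  0.8757  2.2695 -0.5463  0.0771 -1.1843]
1 -0.2 [0.4253 0.2919 0.19  ] [-0.3329 -0.0465 -0.4118  2.4282  1.0017  0.1254 -2.7249]
[[325.3159   0.     324.4691]
 [  0.     325.3159 203.2556]
 [  0.       0.       1.    ]] [0.1556 0.6311 0.2503] [ 0.1206  0.9927  0.     -0.    ] [0.0835 0.6474 0.3737] [ 0.2812 -0.0684 -0.9572]
```

```bash
cat >> h.py <<'E'
def lean(yaw,deg=40): return (R.from_euler('z',yaw)*R.from_euler('y',180-deg,degrees=True)).as_quat()
def inrack(X,l): return R.from_euler('z',X[2]).apply(l)+[X[0],X[1],0]
E
python3 - <<'E'
from h import *
np.set_printoptions(precision=4,suppress=True)
X=[.5951,.3976,.5571]; h=.0778
rot=lean(X[2])
g=inrack(X,[-.046,0,h+.08]); ax=R.from_quat(rot).as_matrix()[:,2]
movel([.13,.5,.3],speed=.25)
move_ptp(inrack(X,[-.20,0,.28]),rot)
print(read_qpos(),read_eef_pos(),read_time_s())
movel(g-.11*ax,rot,speed=.2)
print(read_qpos(),g)
P=camera_params('wrist'); snap('wrist','w1.png')
o=collect([('wrist',P)],RACK)
for a in o: print(a[1:], proj(None,inrack(X,[RACK[a[1]][0],0,RACK[a[1]][2]+(h if len(RACK[a[1]])>3 else 0)]),P))
E
```

```text
[-1.2466 -0.2951  0.4269  2.3713  0.6903  0.4334  0.7914] [0.4255 0.2932 0.2808] 4.675
[-1.3129 -0.0137  0.6007  2.2569  0.4813  0.2296  0.9877] [0.5561 0.3733 0.1578]
('rack', array([311.8,  86.3]), 0.19) [324.4699 112.9175]
('pan_middle', array([315.3, 104.9]), 0.58) [324.4628  95.6747]
('pan_grip', array([ 63.9, 109.3]), 0.16) [324.2672 208.4292]
('pan_seat', array([312.8,  85. ]), 0.92) [324.4833  74.0826]
```

View pics/w1.png

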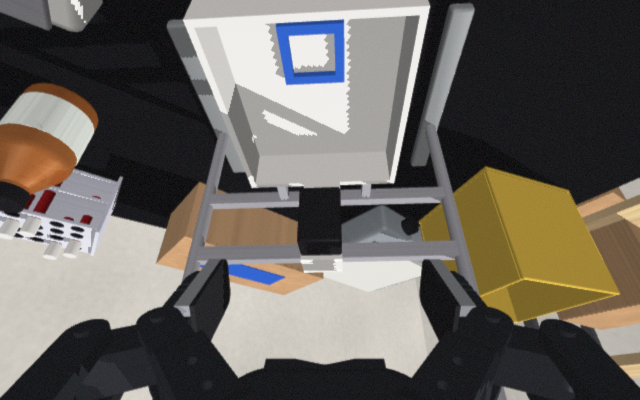

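The wrist picture shows the black handle at about (320,220), between the open fingers, and the blue seat frame centred at (312,53). The yaw looks slightly off, so I'll check the projections.

Run:
```python
from h import *
np.set_printoptions(precision=4,suppress=True)
P=camera_params('wrist')
im=cv2.imread('pics/w1.png')
b=im.astype(int); m=((b[:,:,0]-b[:,:,2]>80)).astype(np.uint8); m[120:]=0
ys,xs=np.nonzero(m); print('blue',xs.min(),xs.max(),ys.min(),ys.max(),(xs.min()+xs.max())/2)
dk=(b.max(2)<45)[195:250,270:380]
for r in (0,15,30,45): 
    c=np.nonzero(dk[r])[0]; print(195+r,c.min()+270,c.max()+270)
def show(X,h):
    f=lambda l: proj(None,inrack(X,l),P).round(0).tolist()
    print('seat',f([-.13,0,h+.009]),'rimH',f([-.03,.06,h+.036]),f([-.03,-.06,h+.036]),'rimF',f([-.17,.06,h+.036]),f([-.17,-.06,h+.036]))
    print('front face', [f([-.058,s*.015,h+.08+t*.0225]) for s in(1,-1) for t in(-1,1)],'back top',[f([-.034,s*.015,h+.1025]) for s in(1,-1)], 'tip',f([-.017,0,.19]))
show([.5951,.3976,.5571],.0778)
# fit X,h on features
feat=[([-.13,0,.009],(311.5,53)),([-.058,.015,.1025],(341,253)),([-.058,-.015,.1025],(298.5,253))]
def res(p):
    return np.concatenate([proj(None,inrack(p[:3],[l[0],l[1],l[2]+p[3]]),P)-q for l,q in feat])
show([.5951,.3976,.5571+.05],.0778)
```

```text
blue 276 343 20 84 309.5
195 300 339
210 273 368
225 298 340
240 298 340
seat [325.0, 49.0] rimH [394.0, 175.0] [256.0, 175.0] rimF [442.0, 6.0] [208.0, 6.0]
front face [[345.0, 174.0], [347.0, 226.0], [305.0, 174.0], [303.0, 226.0]] back top [[345.0, 241.0], [305.0, 242.0]] tip [325.0, 263.0]
seat [315.0, 49.0] rimH [392.0, 173.0] [255.0, 177.0] rimF [427.0, -0.0] [194.0, 12.0]
front face [[341.0, 174.0], [343.0, 225.0], [302.0, 175.0], [299.0, 226.0]] back top [[343.0, 241.0], [303.0, 242.0]] tip [324.0, 263.0]
```

Run:
```python
from h import *
np.set_printoptions(precision=4,suppress=True)
P=camera_params('wrist')
feat=[([-.13,0,.009],(310.5,53)),([-.034,.015,.1025],(341,253)),([-.034,-.015,.1025],(298.5,253)),([-.058,.015,.0575],(340,188)),([-.058,-.015,.0575],(300,188)),([-.03,.06,.036],(391,184)),([-.03,-.06,.036],(252,187)),([-.17,-.06,.036],(187,15)),([-.17,.06,.036],(429,5))]
def res(p): return np.concatenate([proj(None,inrack(p[:3],[l[0],l[1],l[2]+p[3]]),P)-q for l,q in feat])
s=least_squares(res,[.595,.398,.6,.08],loss='soft_l1',f_scale=2); print(s.x,s.fun.reshape(-1,2).round(1).tolist())
p=s.x; g=inrack(p[:3],[-.046,0,p[3]+.08]); print('grip',g)
# combine with the static views
snap('scene');snap('top')
o=collect([(c,camera_params(c)) for c in('scene','top')],RACK)
def res2(p):
    r=list(res(p)*.5)
    for Q,n,px,w in o:
        q=np.array(RACK[n][:3],float); q[2]+=p[3] if len(RACK[n])>3 else 0
        r+=list(w*2*(proj(None,inrack(p[:3],q),Q)-px))
    return np.array(r)
s=least_squares(res2,p,loss='soft_l1',f_scale=2); p=s.x; print(p,s.fun.reshape(-1,2).round(1).tolist()); print('grip',inrack(p[:3],[-.046,0,p[3]+.08]), inrack([.5951,.3976,.5571],[-.046,0,.1578]))
```

```text
[0.5937 0.3943 0.6005 0.0891] [[2.4, 2.0], [-0.1, 0.4], [1.0, 1.2], [-0.9, -4.5], [-1.5, -3.4], [1.2, -2.6], [-1.4, -1.8], [-2.5, 1.9], [1.5, 0.7]]
grip [0.5558 0.3683 0.1691]
[0.5946 0.3947 0.5974 0.0883] [[1.4, 1.3], [-0.1, -0.0], [0.5, 0.4], [-0.5, -2.3], [-0.7, -1.8], [0.4, -1.3], [-0.6, -1.0], [-0.5, 1.3], [0.7, 1.1], [0.4, 3.6], [-2.9, 0.2], [-5.2, -0.0], [2.8, -5.6], [-1.0, 6.4], [0.6, 3.3], [-0.1, -2.4], [-1.6, -2.1], [-3.0, 0.6], [4.2, 0.6]]
grip [0.5566 0.3688 0.1683] [0.5561 0.3733 0.1578]
```

Run:
```python
from h import *
np.set_printoptions(precision=4,suppress=True)
X=[.5942,.3945,.599]; h=.0878
rot=lean(X[2]); ax=R.from_quat(rot).as_matrix()[:,2]
g=inrack(X,[-.046,0,h+.08])
movel(g-.08*ax,rot,speed=.15)
movel(g,rot,speed=.1); print('at',read_eef_pos(),read_ft_force())
move_gripper(.02,60)
print('gap',read_finger_gap(),read_grasp_force(),read_ft_force())
movel(g+[0,0,.030],speed=.06); print(read_ft_force(),read_finger_gap())
movel(inrack(X,[-.046-.06,0,h+.08+.03]),speed=.08)
movel(inrack(X,[-.046-.13,0,h+.08+.05]),speed=.15)
print(read_ft_force(),read_finger_gap(),read_eef_pos(),read_qpos(),read_time_s())
snap('scene','s1.png'); snap('top','t1.png')
a=cv2.imread('pics/s1.png')[60:260,240:480]; b=cv2.imread('pics/t1.png')[150:350,80:320]
cv2.imwrite('pics/c1.png',cv2.resize(np.hstack([a,b]),(800,333)))
# IK options over plate
for yw in (.0,.15,.3,.45,.6):
    t=np.array([.5021,.0738,.066])+R.from_euler('z',yw).apply([.054,0,.08])
    for z in(0,.06): 
        q=inverse_kinematics(t+[0,0,z],lean(yw)); print(yw,z,None if q is None else np.array(q))
```

```text
Traceback (most recent call last):
bench.MotionError: the arm cannot follow that straight line within its joint ranges
```

Run:
```python
from h import *
np.set_printoptions(precision=3,suppress=True)
X=[.5942,.3945,.599]; h=.0878
print(read_qpos(),read_eef_pos())
g=inrack(X,[-.046,0,h+.08])
for d in (40,37,34):
  for flip in (0,1):
    rot=(R.from_quat(lean(X[2],d))*R.from_euler('z',np.pi*flip)); ax=rot.as_matrix()[:,2]
    for nm,p in (('pre',g-.08*ax),('g',g),('up',g+[0,0,.03]),('off',inrack(X,[-.176,0,h+.13]))):
        q=inverse_kinematics(p,rot.as_quat()); print(d,flip,nm,None if q is None else np.array(q))
```

```text
[-1.258  0.055  0.605  2.234  0.074  0.167  1.436] [0.514 0.339 0.229]
40 0 pre [-1.259  0.055  0.605  2.234  0.072  0.166  1.438]
40 0 g [-0.506  0.271 -0.177  2.13   1.079  0.097  0.465]
40 0 up [-1.08   0.222  0.454  2.139 -0.454  0.115  1.932]
40 0 off [-1.331 -0.133  0.619  2.405  0.749  0.198  0.791]
40 1 pre [-1.845  0.1    1.242  2.248 -0.406  0.175 -1.236]
40 1 g [-1.22   0.304  0.621  2.161 -1.349  0.122 -0.353]
40 1 up [-1.463  0.297  0.898  2.153 -1.132  0.204 -0.587]
40 1 off [-1.093 -0.104  0.389  2.397  0.605  0.174 -2.225]
37 0 pre [-1.229  0.068  0.58   2.189  0.004  0.251  1.504]
37 0 g [-1.094  0.287  0.48   2.124 -0.644  0.143  2.106]
37 0 up [-1.163  0.237  0.552  2.109 -0.437  0.2    1.907]
37 0 off [-1.435 -0.14   0.723  2.374  0.581  0.266  0.967]
37 1 pre [-1.797  0.121  1.203  2.204 -0.362  0.261 -1.286]
37 1 g [-1.366  0.348  0.801  2.134 -1.114  0.222 -0.616]
37 1 up [-1.505  0.326  0.961  2.12  -0.959  0.281 -0.77 ]
37 1 off [-1.37  -0.129  0.661  2.372  0.539  0.259 -2.139]
34 0 pre [-1.204  0.085  0.561  2.144 -0.037  0.333  1.543]
34 0 g [-1.16   0.304  0.562  2.092 -0.571  0.227  2.024]
34 0 up [-1.19   0.252  0.59   2.075 -0.394  0.28   1.86 ]
34 0 off [-1.446 -0.126  0.739  2.34   0.425  0.326  1.12 ]
34 1 pre [-1.745  0.146  1.162  2.159 -0.354  0.346 -1.301]
34 1 g [-1.403  0.373  0.856  2.101 -0.948  0.296 -0.789]
34 1 up [-1.51   0.345  0.98   2.086 -0.833  0.352 -0.9  ]
34 1 off [-1.525 -0.141  0.813  2.343  0.475  0.335 -2.063]
```

Run:
```python
from h import *
np.set_printoptions(precision=4,suppress=True)
X=[.5942,.3945,.599]; h=.0878
g=inrack(X,[-.046,0,h+.08])
for d in (38,36.5,35):
    rot=lean(X[2],d); ax=R.from_quat(rot).as_matrix()[:,2]
    try:
        movel(g-.08*ax,rot,speed=.1); movel(g,rot,speed=.1); break
    except MotionError as e: print(d,e)
else: raise SystemExit
print('at',d,read_eef_pos(),read_ft_force(),read_qpos())
move_gripper(.02,60)
print('gap',read_finger_gap(),read_grasp_force(),read_ft_force())
movel(g+[0,0,.026],speed=.06); print(read_ft_force(),read_finger_gap())
def off(a,z):
    for s in (.08,):
        p=inrack(X,[-.046+a,0,h+.08+z])
        try: movel(p,speed=s)
        except MotionError as e: print('off',a,e); raise
off(-.06,.028); off(-.13,.05)
print(read_ft_force(),read_finger_gap(),read_eef_pos(),read_qpos(),read_time_s())
snap('scene','s1.png'); snap('top','t1.png')
a=cv2.imread('pics/s1.png')[60:260,240:480]; b=cv2.imread('pics/t1.png')[150:350,80:320]
cv2.imwrite('pics/c1.png',cv2.resize(np.hstack([a,b]),(800,333)))
for yw in (.0,.15,.3,.45,.6):
    t=np.array([.5021,.0738,.066])+R.from_euler('z',yw).apply([.054,0,.08])
    for z in(0,.06): 
        q=inverse_kinematics(t+[0,0,z],lean(yw,d)); print(yw,z,None if q is None else np.array(q))
```

```text
at 38 [0.5562 0.3684 0.1681] [ 0.1055 -0.0128  0.1398] [-0.9326  0.2689  0.2961  2.1282 -0.3307  0.0978  1.8147]
gap 0.028990089641612014 58.763350769877434 [-4.5395 -3.114   4.8457]
[ 0.4238 -0.4865 -2.2552] 0.02922643292734706
[ 0.2928 -0.1159 -1.3007] 0.029543547411725234 [0.4494 0.2954 0.2181] [-1.4041 -0.1381  0.6922  2.3839  0.6284  0.2431  0.9178] 11.0333
0.0 0 [-0.7956  0.1356  0.5153  2.3748  1.4797  0.1205 -0.1748]
0.0 0.06 [-0.8802 -0.0197  0.5781  2.3383  0.8353  0.2614  0.5184]
0.15 0 [-0.2867  0.1281  0.0341  2.3596  1.68    0.0602 -0.1933]
0.15 0.06 [-1.2156 -0.0608  0.9666  2.3531  0.5669  0.1887  0.964 ]
0.3 0 [ 0.5896  0.2164 -0.8214  2.3208  1.4492  0.0759  0.282 ]
0.3 0.06 [-1.5255 -0.1788  1.3012  2.3539  0.4956  0.1942  1.2455]
0.45 0 [ 0.9924  0.3998 -1.2253  2.2977  1.2357  0.1597  0.7585]
0.45 0.06 [-1.5979 -0.28    1.3905  2.3419  0.3547  0.2205  1.5766]
0.6 0 [ 0.8133  0.2957 -0.9688  2.2817 -0.6497  0.1309  2.7315]
0.6 0.06 [-1.6402 -0.3861  1.4406  2.3221  0.2874  0.2752  1.8282]
```

View pics/c1.png

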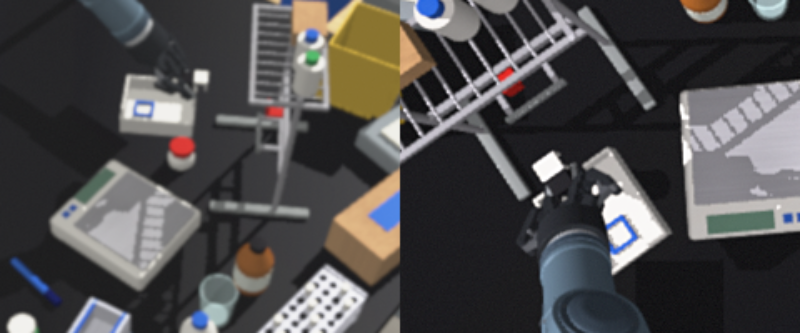

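The pan is off the hook, level and held, and the rack is clear. Next it goes over the plate.

Run:
```python
from h import *
np.set_printoptions(precision=4,suppress=True)
def tgt(yw,z): return np.array([.5021,.0738,.066])+R.from_euler('z',yw).apply([.054,0,.08+z])
for yw in (-.3,-.2,-.1,0.):
    q=[inverse_kinematics(tgt(yw,z),lean(yw,38)) for z in (.06,0)]
    print(yw,[None if k is None else np.array(k) for k in q])
done=False
for yw in (0.,-.1,-.2,.1):
    try:
        move_ptp(tgt(yw,.06),lean(yw,38)); print('above',yw,read_qpos())
        movel(tgt(yw,.012),speed=.1); done=True; break
    except MotionError as e: print(yw,e)
print(done,read_eef_pos(),read_ft_force(),read_time_s())
P=camera_params('wrist'); snap('wrist','w2.png'); snap('scene','s2.png'); snap('top')
cams=[('scene',camera_params('scene')),('top',camera_params('top'))]
for n in('pan_middle','pan_seat','pan_grip'):
    o=[ray(c,tip_of(c,n)[0]['at']) for c,_ in cams if tip_of(c,n)]
    if len(o)==2: print(n,tri(o))
a=cv2.imread('pics/s2.png')[100:300,200:440]; b=cv2.imread('pics/w2.png')
cv2.imwrite('pics/c2.png',np.hstack([cv2.resize(a,(400,333)),cv2.resize(b,(400,250)) if 0 else cv2.copyMakeBorder(cv2.resize(b,(400,250)),0,83,0,0,0)]))
```

```text
-0.3 [array([-0.8206,  0.0237,  0.4307,  2.3014,  0.9868,  0.4784,  0.0578]), array([-0.7852,  0.1616,  0.4099,  2.338 ,  1.2418,  0.3628, -0.2526])]
-0.2 [array([-0.821 ,  0.0073,  0.457 ,  2.3163,  0.9762,  0.4051,  0.1701]), array([-0.7833,  0.1496,  0.4361,  2.3534,  1.3088,  0.2858, -0.2151])]
-0.1 [array([-0.8219, -0.0062,  0.4872,  2.328 ,  0.9332,  0.3316,  0.3155]), array([-0.7797,  0.1405,  0.4638,  2.3655,  1.3832,  0.2061, -0.1838])]
0.0 [array([-0.8802, -0.0197,  0.5781,  2.3383,  0.8353,  0.2614,  0.5184]), array([-0.7956,  0.1356,  0.5153,  2.3748,  1.4797,  0.1205, -0.1748])]
above 0.0 [-0.8811 -0.0194  0.5771  2.3382  0.8348  0.2604  0.5188]
True [0.5561 0.0754 0.1582] [ 2.0609  0.2948 -0.9905] 12.775
pan_middle [0.5037 0.081  0.0673]
pan_seat [0.4697 0.0779 0.1284]
pan_grip [ 0.6708  0.1491 -0.1135]
```

View pics/c2.png

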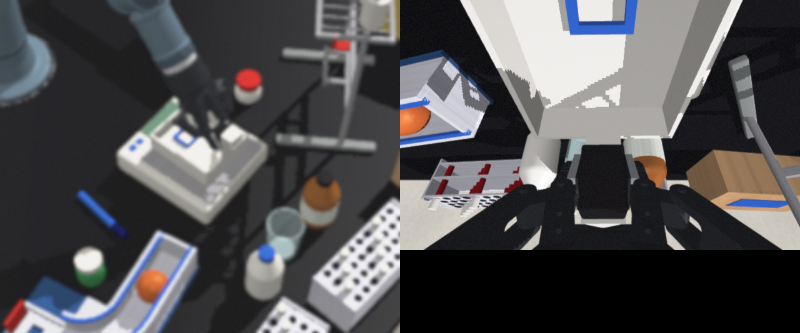

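Run:
```python
from h import *
np.set_printoptions(precision=4,suppress=True)
f0=read_ft_force()[2]; p=np.array(read_eef_pos()); z=p[2]
for i in range(12):
    z-=.002; movel([.5561,.0746,z],speed=.04); f=read_ft_force()
    if f[2]-f0>2.5: break
print('contact',i,z,f,f0)
move_gripper(.055); pause(.2)
rot=R.from_quat(read_tcp_rot()); ax=rot.as_matrix()[:,2]
q=np.array(read_eef_pos())
movel(q-.07*ax,speed=.12)
print(read_ft_force(),read_time_s())
movel(np.array(read_eef_pos())+[0,0,.10]-.04*ax,speed=.2)
snap('scene','s3.png');snap('top','t3.png')
cams=[(c,camera_params(c)) for c in('scene','top')]
PAN=dict(pan_middle=(0,0,.018+.066),pan_seat=(-.03,0,.0355+.066),pan_grip=(.054,0,.146))
o=collect(cams,PAN); x,r=fit(o,PAN,[.502,.074,0]); print('pan',x,r.round(1).tolist())
o=collect(cams,TRACK); x,r=fit(o,TRACK,[.543,-.275,.26]); print('track',x,r.round(1).tolist())
o=[ray(c,tip_of(c,'ball_center')[0]['at']) for c,_ in cams]; print('ball',tri(o))
a=cv2.imread('pics/s3.png')[130:330,180:420]; b=cv2.imread('pics/t3.png')[140:340,220:460]
cv2.imwrite('pics/c3.png',cv2.resize(np.hstack([a,b]),(800,333)))
```

```text
contact 7 0.14197342229779764 [-1.3759 -0.2875  7.1134] -1.7873712333810075
[-0.0386 -0.1336 -0.077 ] 17.2917
pan [ 0.5026  0.0739 -0.0277] [[-2.1, -1.4], [0.3, 2.5], [0.4, -0.4], [0.1, -0.7], [-0.8, -1.4], [0.1, 1.7]]
track [ 0.5435 -0.2756  0.2414] [[1.0, -0.1], [-2.3, -0.4], [0.2, -2.1], [1.3, -1.6], [1.5, 0.6], [-1.0, -0.7]]
ball [ 0.6308 -0.1841  0.036 ]
```

View pics/c3.png

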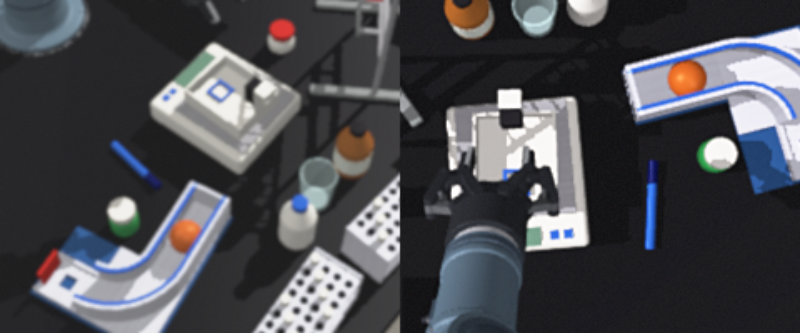

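The pan stands flat near the plate's middle. Next, a close look at the track from above.

```bash
cat >> h.py <<'E'
def down(a): return (R.from_euler('z',a)*R.from_euler('x',np.pi)).as_quat()
E
python3 - <<'E'
from h import *
np.set_printoptions(precision=4,suppress=True)
move_ptp([.54,-.23,.30],down(np.radians(60)))
print(read_qpos(),read_time_s())
move_gripper(0.0)
P=camera_params('wrist'); snap('wrist','w4.png'); snap('scene');snap('top')
cams=[('wrist',P)]+[(c,camera_params(c)) for c in('scene','top')]
o=collect(cams,TRACK)
for oo in (o,[k for k in o if k[0] is P]):
    x,r=fit(oo,TRACK,[.543,-.275,.25]); print('track',x,r.round(1).tolist(),[k[1] for k in oo])
for c,Q in cams:
    L=tip_of(c,'ball_center'); 
    if L: print(c,L[0],atz(c,L[0]['at'],.042,Q))
X=x
im=cv2.imread('pics/w4.png')
def dot(l,c):
    u=proj(None,inrack(X,l),P); cv2.circle(im,tuple(int(v) for v in u.round()),3,c,-1)
for y in np.linspace(.144,0,4):
    for dx in(-.026,.026): dot([.1+dx,y,.069],(0,255,0))
for a in np.linspace(0,-np.pi/2,5):
    for r in(.074,.126): dot([r*np.cos(a),r*np.sin(a),.069],(0,255,0))
dot([-.045,-.1,.012],(0,0,255)); dot([-.076,-.1,.057],(255,255,0))
cv2.imwrite('pics/w4b.png',im)
E
```

```text
[-0.3467  0.2822  0.8139  1.729  -0.2177  1.225   0.0018] 20.0917
track [ 0.5454 -0.2659  0.221 ] [[-0.6, 0.1], [-0.3, -0.6], [1.9, -0.7], [-1.9, -0.4], [1.6, -0.3], [93.2, -11.1], [-0.4, -0.4], [16.7, 1.8]] ['track', 'track_gap', 'track', 'track_start', 'track_gap', 'track', 'track_start', 'track_gap']
track [ 0.5465 -0.267   0.2113] [[0.1, 0.3], [-0.1, -0.3]] ['track', 'track_gap']
wrist {'at': [374.8, 99.3], 'confidence': 0.94} [ 0.6283 -0.1898  0.042 ]
scene {'at': [290.8, 268.8], 'confidence': 0.58} [ 0.6229 -0.181   0.042 ]
top {'at': [288.1, 212.3], 'confidence': 0.74} [0.568  0.0795 0.042 ]
```

View pics/w4b.png

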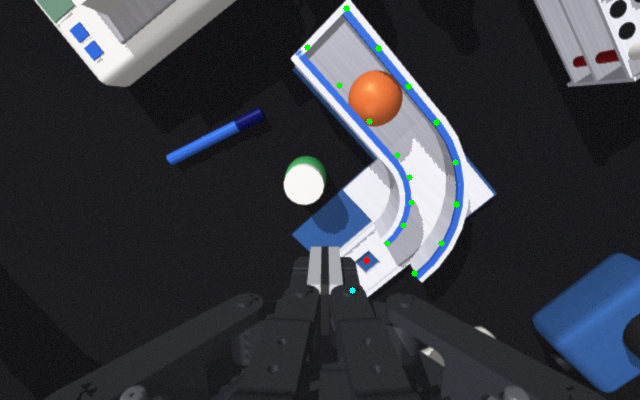

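The overlay follows the bend and the pocket (365,261). On the straight part's inner lip it is about 8 px off, so I'll refine it against the blue lips.

```bash
cat > lip.py <<'E'
from h import *
import pickle
np.set_printoptions(precision=4,suppress=True)
P=camera_params('wrist')
im=cv2.imread('pics/w4.png'); b=im.astype(int)
m=((b[:,:,0]-b[:,:,2]>70)&(b[:,:,0]>120)).astype(np.uint8)
k=np.zeros_like(m); k[0:285,296:470]=1; m*=k
m[170:262,290:372]=0
dt=cv2.distanceTransform(1-m,cv2.DIST_L2,5)
from scipy.ndimage import map_coordinates
L=[]
def lines(d):
    L=[]
    for s in(-1,1):
        L+=[[.1+s*d,y,.069] for y in np.linspace(.005,.135,14)]
        L+=[[(.1+s*d)*np.cos(a),(.1+s*d)*np.sin(a),.069] for a in -np.linspace(0.05,1.45,14)]
    return L
L=lines(.0295)
def f(p):
    u=np.array([proj(None,inrack(p,l),P) for l in L]); return map_coordinates(dt,[u[:,1],u[:,0]],order=1,mode='nearest')
best=min((least_squares(f,[.545+dx,-.267+dy,.22+dw],loss='soft_l1',diff_step=1e-3) for dx in(-.004,.004) for dy in(-.004,.004) for dw in(-.03,0.,.03)),key=lambda s:s.cost)
X=best.x; print(X,best.cost,f(X).round(1))
for l in lines(.026): cv2.circle(im,tuple(int(v) for v in proj(None,inrack(X,l),P).round()),2,(0,255,0),-1)
for l in ([-.045,-.1,.012],[-.058,-.113,.012],[-.032,-.087,.012],[-.058,-.087,.012],[-.032,-.113,.012]): cv2.circle(im,tuple(int(v) for v in proj(None,inrack(X,l),P).round()),2,(0,0,255),-1)
for n in('track','track_gap'): print(n,proj(None,inrack(X,TRACK[n]),P))
# ball by colour
o=((b[:,:,2]>150)&(b[:,:,2]-b[:,:,0]>90)).astype(np.uint8)
n,lab,st,c=cv2.connectedComponentsWithStats(o); i=1+st[1:,4].argmax(); print(st[i],c[i])
w=atz('wrist',st[i][:2]+st[i][2:4]/2,.042,P); print('ball',w, R.from_euler('z',-X[2]).apply(w-[X[0],X[1],0]))
cv2.imwrite('pics/w4c.png',cv2.resize(im[0:300,270:500],None,fx=2,fy=2))
E
python3 lip.py
```

```text
[ 0.5432 -0.2733  0.2208] 0.0 [0. 0. 0. 0. 0. 0. 0. 0. 0. 0. 0. 0. 0. 0. 0. 0. 0. 0. 0. 0. 0. 0. 0. 0.
 0. 0. 0. 0. 0. 0. 0. 0. 0. 0. 0. 0. 0. 0. 0. 0. 0. 0. 0. 0. 0. 0. 0. 0.
 0. 0. 0. 0. 0. 0. 0. 0.]
track [342.495  189.5622]
track_gap [369.0921 273.3699]
[ 349   71   50   51 1898] [373.2587  95.5522]
ball [ 0.6288 -0.1869  0.042 ] [0.1025 0.0655 0.042 ]
```

View pics/w4c.png

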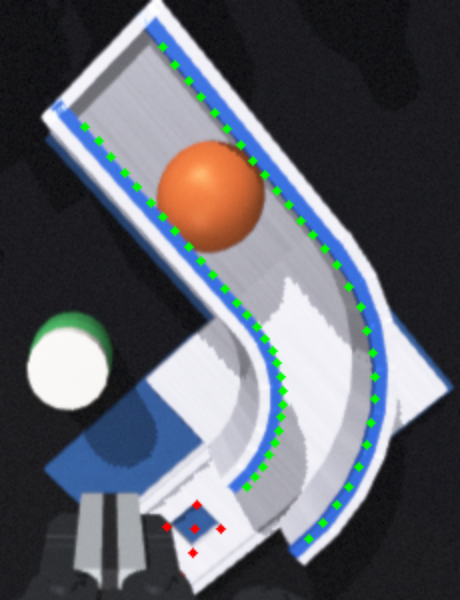

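```bash
cat > push.py <<'E'
from h import *
np.set_printoptions(precision=4,suppress=True)
X=[.5432,-.2733,.2208]; Q=np.pi/2*.1
def path(s): # s from y=.144
    if s<.144: return np.array([.1,.144-s])
    s-=.144
    if s<Q: return .1*np.array([np.cos(s/.1),-np.sin(s/.1)])
    return np.array([-(s-Q),-.1])
def pose(s,z=.055):
    t,b=path(s),path(s+.041); d=b-t; hd=np.unwrap([-np.pi/2*1.5,np.arctan2(d[1],d[0])])[1]
    return inrack(X,[*t,z]),down(hd+np.pi+X[2])
E
python3 - <<'E'
from push import *
p,r=pose(.026); 
move_ptp(p+[0,0,.12],r); print(read_qpos())
movel(p,r,speed=.15); print(read_ft_force(),read_eef_pos())
S=list(np.arange(.07,.144,.037))+list(np.linspace(.144-.03,.144+Q,9))+[.144+Q+.001]
S=sorted(S)
for s in S:
    p,r=pose(s); movel(p,r,speed=.09); f=np.array(read_ft_force())
    print(round(s,3),f.round(1),end=' ')
    if np.linalg.norm(f)>20: print('STOP');break
print(read_qpos(),read_time_s())
snap('scene','s5.png');snap('wrist','w5.png')
for c in('scene','wrist'):
    L=tip_of(c,'ball_center'); print(c,L[:1]); 
    if L: print(R.from_euler('z',-X[2]).apply(atz(c,L[0]['at'],.039)-[X[0],X[1],0]))
E
```

```text
[-0.3041  0.471   0.588   1.7365 -0.2975  1.0237  0.6083]
[-0.2133 -0.2732 -0.6994] [ 0.616  -0.1369  0.0563]
0.07 [-0.1  0.6 -0.9] 0.107 [ 0.3  0.4 -1. ] 0.114 [ 0.2 -0.1  0.4] 0.137 [ 0.9  0.8 -0.8] 0.161 [-0.3 -0.4  0.8] 0.184 [0.7 0.8 0.3] 0.208 [0.2 0.5 0.6] 0.231 [0.1 0.1 0.6] 0.254 [-0.2 -0.5 -0.5] 0.278 [0.6 0.4 0.6] 0.301 [ 1.1 -0.3 -0.2] 0.302 [ 0.3 -1.   0.4] [-0.0752  0.8296  0.8494  1.683  -0.732   0.9768 -0.304 ] 28.05
scene [{'at': [219.3, 290.4], 'confidence': 0.36}]
[-0.0471 -0.0846  0.039 ]
wrist [{'at': [321.8, 338.3], 'confidence': 0.59}]
[-0.0423 -0.0996  0.039 ]
```

Run:
```python
from push import *
p0=inrack(X,[-.001,-.1,.16]); movel(np.array(read_eef_pos())+[0,0,.1],speed=.2)
g=inrack(X,[-.045,-.1,.039]); r=down(X[2])
move_gripper(.085)
movel(g+[0,0,.10],r,speed=.2)
snap('scene');L=tip_of('scene','ball_center'); print(L[:1],R.from_euler('z',-X[2]).apply(atz('scene',L[0]['at'],.039)-[X[0],X[1],0]) if L else '')
snap('wrist','w6.png')
movel(g,r,speed=.1); print(read_ft_force(),read_eef_pos())
move_gripper(.05,60); print('gap',read_finger_gap(),read_grasp_force(),read_ft_force())
movel(g+[0,0,.02],speed=.06); print(read_ft_force(),read_finger_gap())
movel(g+[0,0,.10],speed=.08); pause(.1)
print(read_ft_force(),read_finger_gap(),read_grasp_force(),read_eef_pos(),read_time_s(),read_qpos())
snap('scene','s6.png');snap('wrist','w7.png');snap('top','t6.png')
a=cv2.imread('pics/s6.png')[130:330,160:400]; b=cv2.imread('pics/w7.png')
cv2.imwrite('pics/c6.png',np.hstack([cv2.resize(a,(400,333)),cv2.copyMakeBorder(cv2.resize(b,(400,250)),0,83,0,0,0)]))
```

```text
[{'at': [219.1, 292.3], 'confidence': 0.61}] [-0.0442 -0.0897  0.039 ]
[ 0.9746 -0.1066  0.5803] [ 0.5217 -0.3814  0.0399]
gap 0.057440806565379324 62.87403345108032 [-1.6413  2.9932  5.4689]
[-0.6027  0.4794 -2.4823] 0.05794672318181172
[ 0.3845  0.6482 -2.2539] 0.05789674133771583 64.5676839351654 [ 0.5208 -0.3803  0.1382] 33.4667 [-0.1191  0.6887  0.9509  1.7317 -0.6336  1.0621 -0.3   ]
```

View pics/c6.png

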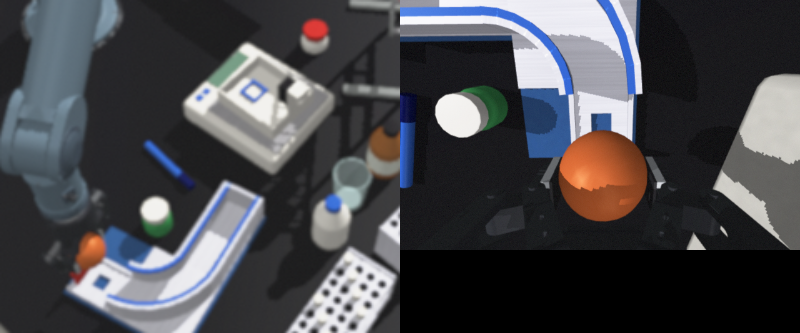

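The ball is held and clear of the pocket. Next it goes above the pan for a close look at the blue seat frame.

```bash
cat > seat.py <<'E'
from push import *
def ballrel(fn,P,z0):
    b=cv2.imread('pics/'+fn).astype(int); o=((b[:,:,2]>110)&(b[:,:,2]-b[:,:,0]>60)).astype(np.uint8)
    n,lab,st,c=cv2.connectedComponentsWithStats(o); i=1+st[1:,4].argmax(); s=st[i]
    u=s[:2]+s[2:4]/2; f=P['K'][0][0]; T=np.array(P['camera_from_world'])
    d=f*.03/(s[2]/2)  # approx depth from width
    d=np.sqrt(d*d+.03**2)
    cpt=np.linalg.inv(np.array(P['K']))@[u[0],u[1],1]*d
    return T[:3,:3].T@(cpt-T[:3,3]), s
E
python3 - <<'E'
from seat import *
movel(np.array(read_eef_pos())+[0,0,.10],speed=.2)
r=down(-.03)
move_ptp([.42,.076,.25],r)
tcp=np.array(read_eef_pos()); P=camera_params('wrist'); snap('wrist','w8.png')
print(read_qpos(),read_time_s(),read_finger_gap(),tcp)
w,s=ballrel('w8.png',P,0); print('ball',w,'rel',w-tcp,s)
b=cv2.imread('pics/w8.png').astype(int); m=((b[:,:,0]-b[:,:,2]>70)&(b[:,:,0]>110)).astype(np.uint8)
n,lab,st,c=cv2.connectedComponentsWithStats(m)
for i in range(1,n):
    if st[i,4]>60:
        u=st[i][:2]+st[i][2:4]/2; print(st[i],u,atz(None,u,.066+.009,P), atz(None,c[i],.075,P))
L=tip_of('wrist','pan_seat'); print(L[:1],[atz(None,l['at'],.1015,P) for l in L[:1]]); L=tip_of('wrist','pan_middle'); print(L[:1],[atz(None,l['at'],.084,P) for l in L[:1]])
E
```

```text
[-1.5799 -0.327   1.1667  2.1414  0.3298  1.1536 -2.1741] 36.025 0.057346797026060575 [0.4204 0.0751 0.25  ]
ball [0.4182 0.0733 0.247 ] rel [-0.0022 -0.0018 -0.003 ] [  256   213   140   142 14691]
[ 489   87   32  123 1324] [505.  148.5] [ 0.4505 -0.0916  0.075 ] [ 0.441  -0.0924  0.075 ]
[ 301  105   46   47 1018] [324.  128.5] [0.4735 0.0727 0.075 ] [0.4742 0.0729 0.075 ]
[393 195  14  14 181] [400. 202.] [0.4026 0.0022 0.075 ] [0.4029 0.0028 0.075 ]
[373 197  14  14 180] [380. 204.] [0.4012 0.0213 0.075 ] [0.4016 0.0219 0.075 ]
[{'at': [323.3, 133.9], 'confidence': 0.86}] [array([0.4709, 0.0733, 0.1015])]
[{'at': [320.5, 93.9], 'confidence': 0.91}] [array([0.5027, 0.0747, 0.084 ])]
```

View pics/w8.png

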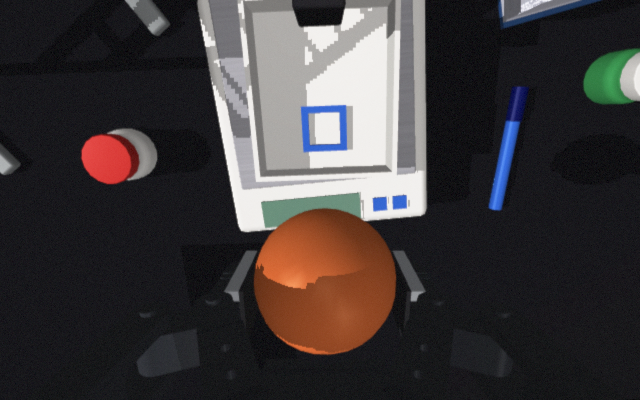

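The seat frame is at (324,128), square to the fingers, and the ball is firmly held. I'll lower it with contact sensing.

Run:
```python
from seat import *
x,y=.4752,.0738
movel([x,y,.20],speed=.15); movel([x,y,.125],speed=.1); e=np.array(read_eef_pos()); print('err',e-[x,y,.125])
pause(.2); f0=np.array(read_ft_force()); z=.112; movel([x,y,z],speed=.06)
while z>.0985:
    z-=.0015; movel([x,y,z],speed=.03); f=np.array(read_ft_force())
    if f[2]-f0[2]>2: break
print('contact z',z,f,f0,read_eef_pos())
pause(.2); move_gripper(.064); print(read_ft_force()); move_gripper(.072); pause(.2)
movel([x,y,.19],speed=.08)
movel([.40,y,.30],speed=.2); pause(.3)
P=camera_params('wrist'); snap('wrist','w9.png'); w,s=ballrel('w9.png',P,0); print(w,s,read_time_s())
u=s[:2]+s[2:4]/2; print(atz(None,u,.1015,P))
snap('scene','s9.png'); snap('top')
for c in('scene','top','wrist'):
    for n,zz in(('ball_center',.1015),('pan_seat',.1015),('pan_middle',.084)):
        L=tip_of(c,n); print(c,n,[atz(None,l['at'],zz,P if c=='wrist' else camera_params(c))[:2] for l in L[:1]])
a=cv2.imread('pics/s9.png')[130:330,220:420]; b=cv2.imread('pics/w9.png')
cv2.imwrite('pics/c9.png',np.hstack([cv2.resize(a,(350,350)),cv2.resize(b[0:350,120:570],(450,350))]))
```

```text
Traceback (most recent call last):
bench.MotionError: the arm cannot follow that straight line within its joint ranges
```

Run:
```python
from seat import *
print(read_eef_pos(),read_qpos())
for yw in(-.03,np.pi-.03):
  for z in(.25,.2,.125,.1):
    q=inverse_kinematics([.4752,.0738,z],down(yw)); print(yw,z,None if q is None else np.array(q))
```

```text
[0.4206 0.0751 0.2502] [-1.5798 -0.3269  1.1663  2.1413  0.3297  1.1536 -2.1742]
-0.03 0.25 [-1.3359  0.0712  1.1578  2.0309 -0.0738  1.0832 -1.7452]
-0.03 0.2 [-1.0922  0.1551  0.9282  2.0773 -0.1499  0.9761 -1.6862]
-0.03 0.125 [-1.0578  0.3386  0.936   2.1345 -0.3687  0.8359 -1.4972]
-0.03 0.1 [-0.8636  0.3324  0.7072  2.1419 -0.3103  0.7675 -1.5581]
3.1115926535897933 0.25 [ 0.8925  0.2374 -1.2344  1.9507  0.2488  1.1235  1.0983]
3.1115926535897933 0.2 [ 0.848   0.3458 -1.2258  2.0019  0.3765  1.0503  0.9887]
3.1115926535897933 0.125 [ 0.8085  0.5513 -1.2346  2.0591  0.6349  0.9858  0.7814]
3.1115926535897933 0.1 [ 0.8     0.6295 -1.2391  2.0727  0.7345  0.9801  0.7069]
```

Run:
```python
from seat import *
x,y=.4752,.0738; r=down(-.03)
move_ptp([x,y,.25],r); move_ptp([x,y,.20],r); movel([x,y,.125],speed=.1); e=np.array(read_eef_pos()); print('err',e-[x,y,.125])
pause(.2); f0=np.array(read_ft_force()); z=.112; movel([x,y,z],speed=.06)
while z>.0985:
    z-=.0015; movel([x,y,z],speed=.03); f=np.array(read_ft_force())
    if f[2]-f0[2]>2: break
print('contact z',z,f,f0,read_eef_pos(),read_finger_gap())
pause(.2); move_gripper(.064); print(read_ft_force()); move_gripper(.072); pause(.2)
movel([x,y,.19],speed=.08); movel([x,y,.27],speed=.2)
try: move_ptp([.42,y,.30],r)
except MotionError as e: print(e)
pause(.3)
P=camera_params('wrist'); snap('wrist','w9.png'); w,s=ballrel('w9.png',P,0); print(w,s,read_time_s())
u=s[:2]+s[2:4]/2; print(atz(None,u,.1015,P))
snap('scene','s9.png'); snap('top')
for c in('scene','top','wrist'):
    for n,zz in(('ball_center',.1015),('pan_seat',.1015),('pan_middle',.084)):
        L=tip_of(c,n); print(c,n,[atz(None,l['at'],zz,P if c=='wrist' else camera_params(c))[:2] for l in L[:1]])
a=cv2.imread('pics/s9.png')[130:330,220:420]; b=cv2.imread('pics/w9.png')
cv2.imwrite('pics/c9.png',np.hstack([cv2.resize(a,(350,350)),cv2.resize(b[0:350,120:570],(450,350))]))
```

```text
err [0.0009 0.0002 0.0009]
contact z 0.103 [-1.6043  0.4092  4.2691] [-0.2153 -0.4538 -2.8027] [0.4755 0.0738 0.1034] 0.05765772769506255
[-0.3748 -0.0129  0.1743]
[0.4731 0.0728 0.0981] [ 291   95   62   63 3058] 43.3667
[0.4733 0.0728 0.1015]
scene ball_center [array([0.4759, 0.074 ])]
scene pan_seat [array([0.4819, 0.0729])]
scene pan_middle [array([0.5123, 0.075 ])]
top ball_center [array([0.4747, 0.0796])]
top pan_seat [array([0.4732, 0.0792])]
top pan_middle [array([0.4967, 0.0746])]
wrist ball_center [array([0.4724, 0.0698])]
wrist pan_seat []
wrist pan_middle [array([0.5019, 0.0726])]
```

View pics/c9.png

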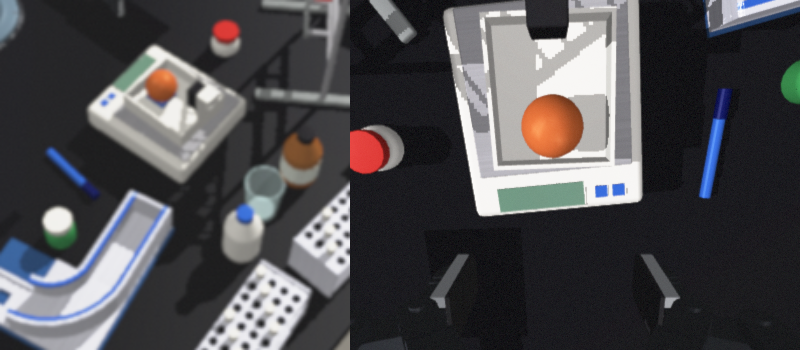

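The ball sits in the seat at (.473,.073), the pan is flat on the plate, and the gripper is clear of both.

```bash
python3 -c "
from bench import *
print(sign_off())"
```

```text
the job is handed in; nothing more can be done
None
```

The job is handed in, though sign-off returned no verdict: the last pictures at about 43 s show the pan flat in the middle of the balance plate and the ball in its blue seat, with the gripper clear and the bystanders not visibly moved.

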